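# Load the carrier through the pass box, inner gate proved shut first

### The job

Load the plywood carrier into the pass box of the sanding cabinet. First push the inner gate's red tab towards shut and press firmly against its stop for a moment, so that you have felt that the gate is shut; only then push the outer hatch on top fully open. Tilt the carrier through the opening, which is shorter than it, lay it flat on the two ledges inside, push the hatch fully shut again, and leave the gate shut and the things around undisturbed.

Things in the scene. Friction and masses are not known exactly. Their poses are not given: they have to be found in the camera images.
- pass_box: fixed blue metal pass box, 220 mm deep, with a low dust cabinet behind it; it may be turned a little. Origin: on the table under the middle of the chamber; x away from its front (the robot's side), y to its left, z up. At its left (y=64 to 194 mm) a deck 114 mm high, over which the hatch slides open; the hatch's guides at x=-96 and 96 mm are 124 mm high
- opening (a point): middle of the chamber's top opening, in the plane of the frame's top, 114 mm above the table; axes as the box. The opening is 160 mm along x and 104 mm along y, the frame 6 mm thick. Below the frame the chamber is 204 mm along x and 112 mm along y, so it reaches 22 mm under the frame at the front and far ends
- ledges (a point): point midway between the two level ledges, at the height of their tops, 50 mm above the table and 58 mm below the frame's underside; axes as the box. The ledges cross the chamber at its front and far ends, from 68 to 102 mm from this point in x. Between them it is open down to the floor, 38 mm lower
- cabinet_top (a point): middle of the dust cabinet's top, 90 mm above the table, axes as the box; the cabinet is 100 mm along x, 210 mm along y, begins 130 mm behind the chamber's middle, and carries a fixed 18 mm high grey box on its left part and a loose tin on a dark mat
- gate (a joint): inner gate between chamber and cabinet, an upright plate that slides along the box's y: 0 = shut (rigid stop), grows in +y as it opens, up to 0.040 m. It may stand ajar at the start. Slides with about 2 N of drag and stays where it is left
- gate_tab: red upright tab of the inner gate, 22 (x) x 14 (y) x 40 mm high, behind the opening; axes as the box. Origin: middle of its foot, 115 mm above the table; with the gate shut at x=114.5, y=20 mm in the box's frame. Push it in the box's -y to shut the gate. It rides on the gate against a spring: pressed that way it gives 1 mm per 1.5 N, up to 6 mm, before and after the gate stops
- hatch (a joint): outer hatch on top of the box, a flat aluminium plate 180 x 112 x 6 mm that slides along the box's y over the deck: 0 = shut, 0.128 m = fully open, in +y. Shut at the start. Slides with about 2 N of drag and stays where it is left
- hatch_rib (a point): yellow grip rib on the hatch, 70 (x) x 12 (y) x 30 mm high, standing on a foot 20 mm wide in y and 4 mm high; axes as the box. Origin: middle of its foot, 121 mm above the table, over the hatch's centre (over the chamber's middle when shut). Push it sideways
- carrier: loose plywood panel 180 (its x) x 92 (its y) x 6 mm with dark edge bands, and a dark wooden block as handle standing on its centre: 16 mm thick along the panel's x, 44 mm along its y, top 54 mm above the panel's underside. 0.16 kg. Origin: centre of the underside; z up out of the handle's side. In the chamber its x lies along the box's x (either way round)
- jar: jar of 79 mm diameter, 154 mm high, with black lid, loose, in front of the box; origin at the centre of its underside
- glass: waisted tea glass, 63 mm diameter, 88 mm high, loose, near the carrier; origin at the centre of its underside
- flask: tall blue flask, 72 mm diameter, 250 mm high, loose, beyond the carrier; origin at the centre of its underside
- bracket_a: roughed-out wooden bracket 68 x 85 x 32 mm, loose in front of the box; origin at the centre of its underside
- bracket_b: roughed-out wooden bracket 68 x 90 x 34 mm, loose right of the box; origin at the centre of its underside
- tin: blue tin, 68 mm diameter, 25 mm high, loose on top of the dust cabinet; its foot is 93.5 mm above the table; origin at the centre of its underside

How it is judged:
By the outcome, as a careful person would: the job done as asked, in the order asked, and still so for the second after the job is handed in, with the robot touching nothing.
It also fails if it takes over 66 s, if anything falls off the work surface, if the arm or the gripper's body presses on something with over 40 N, if the wrist force passes 120 N, or if a joint passes its speed limit or range.

### The arm

A 6-joint arm with a two-finger parallel gripper is mounted at the origin on a cart in front of the work surface, level with it; the furniture and walls round the work are solid. World frame = base frame: x ahead of the robot, y to its left, z up, the work surface at z = 0. Lengths are in m, angles in degrees, forces in N, time in s.
With the tool pointing down it reaches from about 0.35 to 0.875 m from the base axis. Payload 4.2 kg.
Tool frame: the origin (TCP) lies at the centre of the arm's flange, where the gripper is bolted on; the fingertips stand 182 mm ahead of it and the grasp point (between the pads) lies 164 mm ahead of it (r.nose_length is the distance from the TCP to the fingertips, in m); z points along the fingers, y is the line along which they close (so a half turn about z gives the same grasp; the last joint's range is limited). The gripper opens to 87 mm and grips with 3 to 60 N. Pads are 19 mm wide; open, the fingers measure 117 mm over their backs; the gripper's body (75 mm by 190 mm) begins 51 mm behind the grasp point.
Start: joints at [85.921, 22.042, 0.453, 0, -68.411, -14.817], TCP at [0.202, 0.591, 0.405] pointing down, gripper open.
Joint ranges: [-179.83, 179.83], [-69.29, 118.12], [-61.27, 80.66], [-181.25, 117.63], [-171.15, -9.14], [-177.46, 177.46]. Speed limits (degrees/s): [159.86, 159.86, 180, 180, 180, 180].

### API

Orientations are given as a 3x3 rotation matrix whose columns are the frame's x, y, z axes.
In Python, from station import r, vision gives the robot as it stands. The module is installed in compiled form; this text tells all that it offers.
- The arm moves only by the shell command python3 -m creep 'ROWS'. ROWS is JSON, a list of rows, each a list of 7 numbers: the opening, from -1 (shut) to 1 (fully open), then the shift along the tool's x, y, z in mm, then the turn, a rotation vector about the tool's x, y, z in degrees. A call has 1 to 8 rows; each row is the pose to reach, as a shift and turn from the pose commanded when the call began, along the tool's axes at that moment; what a row does not reach only later rows make up. A row lasts 1/12 s, in which the tool goes at most 41.7 mm and 7.16 degrees, less where a joint would pass 70% of its speed; a pose out of reach is approached as far as the arm can. A call with a gripper value outside its range is refused whole. The fingers move at their own pace and stop on an object; the grip force is fixed at half the most. Time passes only in rows, so rows that repeat a pose let the fingers close. It gives the time, the measured TCP pose, the force, the opening and the grip force at its end, in the units of the state.
- r.sense(): the state, without advancing time (a new reading comes with each control period).
- vision.capture(name): name is "side" or "top"; returns (picture, depth): 384x512x3 uint8, red, green, blue; 384x512 float32, m along the optical axis (not along the pixel's ray), 0 where there is no reading.
- vision.camera_model(name): a dict with "vertical_fov" (degrees; the focal length in pixels is half the picture's height over the tangent of half this angle, whatever the lens; pixels are square), "cx", "cy" (the principal point, pixels), "extrinsics" (4x4, takes a point from camera to world coordinates). Camera axes: x right, y down, z forward; pixel columns grow to the right and rows downward; lengths in m; the calibration is good to about 2 mm. A picture is of the moment at which its call begins. camera_model takes no time and is no camera call.
- r.finish_job(): hands the job in; it is judged then, once.
Trained networks look in the newest picture that a camera, given by its name, has taken for a name from the list of things; names that differ only in an ending like _2 or _b are one class to them, and where a whole thing is asked for, a point or a joint stands for the part that bears it (a point fixed in the world has none). Each returns a list of dicts, best first, with "conf" (0 to 1); they miss things now and then, are a little off and sometimes report something else, mostly with a low value. They report only what shows in the picture. A call takes as long as a camera call.
- vision.find_in(camera, thing): "uv" ([column, row] in pixels, amid what is visible of it).
- vision.cut_out(camera, thing): "region" (384x512 bool, what is visible of it) and "uv" ([column, row] in pixels, amid what is visible of it).
The state is a dict: "time_s": time; "joints": joint angles; "joint_velocities": joint speeds; "effort": joint torques, N m; "tcp_pos": TCP position; "ee_rot": TCP orientation; "wrist_force": force on the tool from outside, world axes, zero at the start; "moment": the same for the moment, N m; "gripper_width": opening from 0.0 (shut) to 1.0 (fully open); "gripper_force": force on a finger pad.
Only numpy, scipy, OpenCV 4.12 (cv2) and the standard library are available. Lean on these libraries where they do the work, as an engineer would, in place of code of your own. Each camera call takes 0.05 s, during which the arm holds its last target. There are 200 camera calls.

## Working session

There is one attempt and no reset: what is moved stays moved. The work goes in short steps, Python scripts to look and compute and a shell command to move; the robot and the scene stay as the last step left them, time stands still between calls to the robot, and variables do not carry over. Pictures are saved under pics/ and viewed, at most 10 in all, crops included, and the job is handed in when it is done.

```bash
mkdir -p pics; ls; cat > h.py <<'E'
import numpy as np, cv2
from station import r, vision
def cap(n):
    p,d=vision.capture(n); return p,d
def world(n,d,mask=None):
    m=vision.camera_model(n); f=192/np.tan(np.radians(m["vertical_fov"])/2)
    v,u=np.mgrid[:384,:512]
    P=np.stack([(u-m["cx"])/f*d,(v-m["cy"])/f*d,d],-1)
    E=np.array(m["extrinsics"]); W=P@E[:3,:3].T+E[:3,3]; W[d<=0]=np.nan
    return W
E
python3 - <<'E'
from h import *
for n in("top","side"):
    p,d=cap(n); cv2.imwrite(f"pics/{n}0.png",p[...,::-1]); np.save(f"{n}0.npy",d)
    W=world(n,d); m=vision.camera_model(n); print(n,m["vertical_fov"],np.round(m["extrinsics"],3).tolist())
    for t in["pass_box","hatch_rib","hatch","gate_tab","carrier","jar","glass","flask","bracket_a","tin"]:
        for o in vision.cut_out(n,t)[:2]:
            R=o["region"]; q=W[R]; q=q[~np.isnan(q[:,0])]
            if len(q): print(t,round(o["conf"],2),np.round(o["uv"]),R.sum(),np.round(np.median(q,0),3),np.round(np.percentile(q,2,axis=0),3),np.round(np.percentile(q,98,axis=0),3))
s=r.sense();print(s["time_s"],s["tcp_pos"],s["ee_rot"],s["gripper_width"])
E
```

```text
pics
top 47.6414336932807 [[-0.024, -0.993, 0.115, 0.364], [-0.999, 0.022, -0.025, -0.034], [0.023, -0.116, -0.993, 1.422], [0.0, 0.0, 0.0, 1.0]]
pass_box 0.73 [269. 166.] 8125 [ 0.573 -0.104  0.114] [ 0.434 -0.227  0.073] [0.762 0.022 0.13 ]
hatch_rib 0.83 [289. 175.] 2105 [ 0.539 -0.163  0.121] [ 0.457 -0.217  0.116] [ 0.627 -0.112  0.151]
hatch_rib 0.62 [278. 116.] 372 [ 0.72  -0.141  0.118] [ 0.69  -0.171  0.106] [ 0.75  -0.111  0.124]
hatch 0.65 [290. 178.] 2276 [ 0.543 -0.164  0.121] [ 0.455 -0.221  0.114] [ 0.631 -0.111  0.151]
hatch 0.29 [166. 193.] 1575 [0.508 0.224 0.006] [ 0.451  0.142 -0.001] [0.565 0.314 0.053]
gate_tab 0.36 [274. 139.] 45 [ 0.654 -0.113  0.153] [ 0.646 -0.121  0.13 ] [ 0.665 -0.107  0.159]
carrier 0.55 [165. 191.] 1563 [0.509 0.223 0.006] [ 0.452  0.141 -0.001] [0.565 0.314 0.053]
jar 0.94 [205. 235.] 684 [0.369 0.092 0.152] [ 0.333  0.058 -0.001] [0.406 0.131 0.158]
jar 0.42 [287. 177.] 2190 [ 0.54  -0.164  0.121] [ 0.456 -0.219  0.115] [ 0.629 -0.111  0.151]
glass 0.87 [177. 243.] 355 [0.344 0.186 0.056] [0.317 0.155 0.028] [0.371 0.211 0.089]
glass 0
[... 1535 characters left out ...]
0.203 0.086]
flask 0.71 [299. 124.] 956 [0.69  0.284 0.139] [0.663 0.272 0.037] [0.725 0.314 0.237]
flask 0.35 [291. 216.] 9204 [ 0.571 -0.201  0.107] [ 0.431 -0.243  0.007] [0.759 0.012 0.141]
bracket_a 0.89 [248. 313.] 1002 [ 0.42  -0.424  0.017] [ 0.378 -0.474  0.004] [ 0.461 -0.375  0.03 ]
bracket_a 0.67 [205. 262.] 715 [ 0.315 -0.225  0.015] [ 0.273 -0.273  0.002] [ 0.359 -0.185  0.028]
tin 0.69 [341. 202.] 406 [ 0.717 -0.155  0.118] [ 0.687 -0.177  0.096] [ 0.749 -0.114  0.122]
1.1 [0.20237638 0.59129716 0.40473417] [[ 9.46109055e-01 -3.23848198e-01 -2.10599571e-05]
 [-3.23848199e-01 -9.46109055e-01 -3.33216759e-05]
 [-9.13385139e-06  3.83461684e-05 -9.99999999e-01]] 0.9979837694622953
```

```bash
python3 - <<'E'
from h import *
a=cv2.imread("pics/top0.png"); cv2.imwrite("pics/top0c.png",cv2.resize(a[80:290,90:350],None,fx=2.8,fy=2.8,interpolation=cv2.INTER_CUBIC))
from h import *
for n in("top","side"):
    cap(n)
    d=np.load(f"{n}0.npy"); W=world(n,d)
    o=vision.cut_out(n,"hatch_rib")[0]; R=o["region"]
    q=W[R&(np.abs(W[...,2]-.121)<.004)]
    rect=cv2.minAreaRect((q[:,:2]*1000).astype(np.float32)); print(n,"hatch plate",rect)
    q=W[R&(W[...,2]>.146)]; print("rib",cv2.minAreaRect((q[:,:2]*1000).astype(np.float32)),q[:,2].max())
    o=vision.cut_out(n,"carrier")[0]; R=o["region"]
    q=W[R&(np.abs(W[...,2]-.006)<.004)]; print("carrier",cv2.minAreaRect((q[:,:2]*1000).astype(np.float32)))
    q=W[R&(W[...,2]>.046)]; print("handle",len(q),cv2.minAreaRect((q[:,:2]*1000).astype(np.float32)),q[:,2].max(),q.mean(0))
    o=[x for x in vision.cut_out(n,"gate_tab") if x["region"].sum()<120][0]; R=o["region"]
    q=W[R&(W[...,2]>.150)]; print("tab",len(q),cv2.minAreaRect((q[:,:2]*1000).astype(np.float32)),q[:,2].max(),q.mean(0),q.min(0),q.max(0))
E
```

```text
top hatch plate ((549.7860717773438, -99.47538757324219), (255.5360870361328, 229.77247619628906), 88.92144012451172)
rib ((590.6327514648438, -146.7009735107422), (167.9375762939453, 30.68250846862793), 20.555543899536133) 0.15902474604091643
carrier ((508.75634765625, 227.66262817382812), (178.2853240966797, 90.80265808105469), 72.11206817626953)
handle 72 ((509.074462890625, 227.54795837402344), (16.136547088623047, 42.91550827026367), 74.09293365478516) 0.06117670382992002 [0.50872072 0.22696906 0.05263977]
tab 29 ((656.1023559570312, -115.06718444824219), (12.267752647399902, 18.333864212036133), 87.56108093261719) 0.15902474604091643 [ 0.65565891 -0.11434608  0.15434748] [ 0.64694032 -0.1211244   0.15030592] [ 0.66539345 -0.10876525  0.15902475]
side hatch plate ((540.68798828125, -168.80062866210938), (116.22943115234375, 180.10955810546875), 89.30660247802734)
rib ((540.1177978515625, -168.9237060546875), (18.733417510986328, 68.90129852294922), 89.2451400756836) 0.15450430283839522
carrier ((515.03076171875, 250.53317260742188), (132.39126586914062, 93.44688415527344), 74.9612045288086)
handle 53 ((489.1449279785156, 126.69129180908203), (215.05474853515625, 42.23455810546875), 79.39252471923828) 0.12252508149821817 [0.50623929 0.21760656 0.05292653]
tab 28 ((653.5122680664062, -118.41889190673828), (15.645757675170898, 19.557573318481445), 75.32191467285156) 0.15737861249546015 [ 0.65324892 -0.11919384  0.15376437] [ 0.64421176 -0.12832469  0.1506053 ] [ 0.66255068 -0.11050038  0.15737861]
```

View pics/top0c.png

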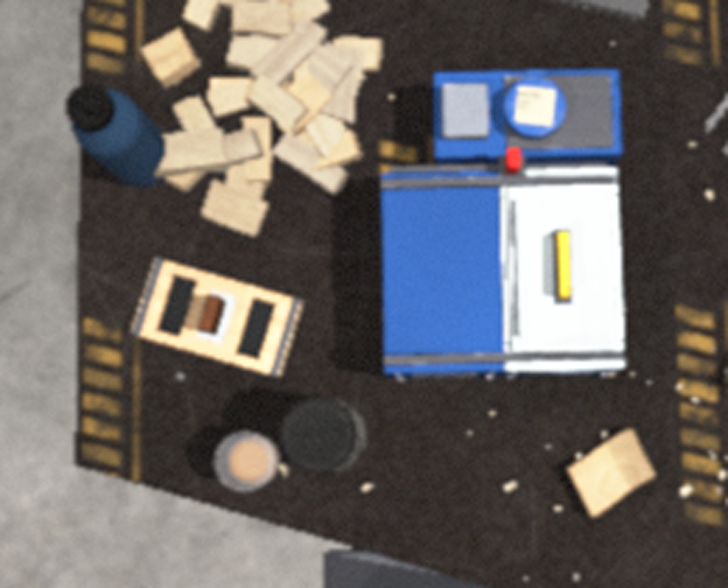

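View pics/side0.png

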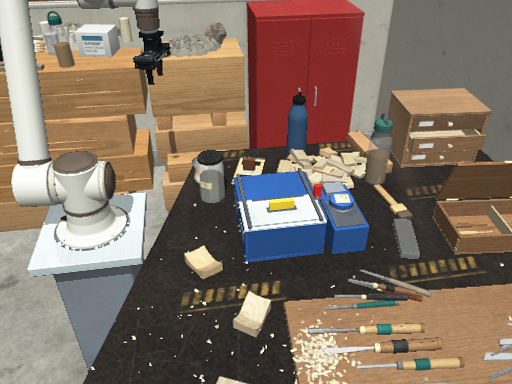

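```bash
python3 - <<'E'
from h import *
for n in("top","side"):
    d=np.load(f"{n}0.npy"); W=world(n,d); p=cv2.imread(f"pics/{n}0.png").astype(int)
    x,y,z=W[...,0],W[...,1],W[...,2]; box=(x>.42)&(x<.67)&(y>-.26)&(y<.06)
    hsv=cv2.cvtColor(p.astype(np.uint8),cv2.COLOR_BGR2HSV)
    def rect(m,t):
        m=m.astype(np.uint8); k,l,s,c=cv2.connectedComponentsWithStats(m); m=l==1+np.argmax(s[1:,4])
        q=W[m]; R=cv2.minAreaRect((q[:,:2]*1000).astype(np.float32)); print(n,t,m.sum(),np.round(R[0],1),np.round(R[1],1),round(R[2],2),"medz",np.round(np.median(q[:,2]),4))
    rect(box&(abs(z-.120)<.006)&(hsv[...,1]<60)&(hsv[...,2]>150),"hatch")
    rect(box&(abs(z-.114)<.006)&(hsv[...,1]>120)&(hsv[...,0]>95)&(hsv[...,0]<125),"deck")
    rect(box&(z>.138)&(hsv[...,0]>20)&(hsv[...,0]<35)&(hsv[...,1]>120),"rib")
    cab=(x>.65)&(x<.8)&(y>-.3)&(y<0.03)
    rect(cab&(abs(z-.09)<.03),"cab")
    red=cab&((hsv[...,0]<8)|(hsv[...,0]>172))&(hsv[...,1]>150)
    rect(red,"tab"); 
    rect((abs(z-.119)<.006)&(x>.67)&(x<.78)&(y>-.2)&(y<-.08),"tin")
    g=(z>.35)&(z<.43)&(x>0.05)&(x<.35)&(y>.45)&(y<.75)
    if g.sum()>20: rect(g,"grip")
E
```

```text
top hatch 2106 [ 546.5 -164.6] [193.  126.6] 0.32 medz 0.1207
top deck 2409 [543.3 -35.3] [127.9 181.4] 89.33 medz 0.1135
top rib 95 [ 541.8 -165.2] [12.5 66.4] 89.31 medz 0.1502
top cab 2255 [ 711.6 -110.1] [261.4 123.4] 89.9 medz 0.0936
top tab 30 [ 665.6 -117. ] [15.  31.5] 85.31 medz 0.1534
top tin 361 [ 722.6 -141.3] [65.  67.9] 33.37 medz 0.1183
side hatch 1466 [ 545.8 -170. ] [129.6 208.1] 89.83 medz 0.1212
side deck 1429 [542.  -37.3] [127.6 181.2] 89.79 medz 0.1142
side rib 144 [ 538.5 -170.5] [15.6 65.7] 88.68 medz 0.1483
side cab 1868 [ 710.2 -140.7] [120.6 212. ] 0.07 medz 0.0933
side tab 57 [ 657.8 -119.4] [17.6 14. ] 87.62 medz 0.1429
side tin 294 [ 719.2 -145.3] [66.8 65.9] 26.03 medz 0.1185
side grip 424 [211.9 585.4] [94.2 72.9] 21.13 medz 0.3934
```

```bash
cat >> h.py <<'E'
from scipy.spatial.transform import Rotation as Ro
O=np.array([.541,-.1665,0]); YAW=-.6
def B(x,y,z): return O+Ro.from_euler('z',YAW,degrees=True).apply(np.array([x,y,z])/1000)
def T(p,yaw,tilt=0,L=.182):
    """TCP pose with point L ahead of flange at p; yaw of tool x (world deg), then tilt about tool y"""
    R=Ro.from_euler('z',yaw,degrees=True)*Ro.from_euler('x',180,degrees=True)*Ro.from_euler('y',tilt,degrees=True)
    return np.array(p)-R.apply([0,0,L]),R
def plan(ts,start=None):
    s=r.sense(); p,R=(np.array(s["tcp_pos"]),Ro.from_matrix(s["ee_rot"])) if start is None else start
    for q,S in ts:
        n=max(np.linalg.norm(q-p)*1000/41.7/8,np.degrees((R.inv()*S).magnitude())/7.16/8); k=int(np.ceil(n-1e-6)) or 1
        dr=(R.inv()*S).as_rotvec(); p0,R0=p,R
        for i in range(1,k+1):
            a,A=p0+(q-p0)*i/k,R0*Ro.from_rotvec(dr*i/k)
            print(np.round(R.inv().apply(a-p)*1000,1).tolist(),np.round((R.inv()*A).as_rotvec(degrees=True),1).tolist(),"rows %.1f"%(n/k*8)); p,R=a,A
        print("--")
def st():
    s=r.sense(); print(round(s["time_s"],2),np.round(s["tcp_pos"],4),"F",np.round(s["wrist_force"],1),"w",round(s["gripper_width"],3),"gf",round(s["gripper_force"],1),"j",np.round(s["joints"],0))
E
python3 - <<'E'
from h import *
plan([T(B(114.5,100,220),YAW-180),T(B(114.5,100,131),YAW-180),T(B(114.5,76,131),YAW-180)]);st()
E
```

```text
[214.4, 158.8, 0.9] [0.0, 0.0, 53.9] rows 7.5
[254.6, -79.6, 0.9] [0.0, 0.0, 53.9] rows 7.5
[85.7, -252.7, 0.9] [0.0, 0.0, 53.9] rows 7.5
--
[0.0, 0.0, 89.0] [-0.0, -0.0, -0.0] rows 2.1
--
[0.0, -24.0, -0.0] [0.0, -0.0, -0.0] rows 0.6
--
1.5 [0.2024 0.5913 0.4047] F [-0.6  0.6 -0. ] w 1.001 gf 0.0 j [ 86.  22.   0.  -0. -68. -15.]
```

```bash
python3 -m creep '[[-1,214.4,158.8,0.9,0,0,53.9],[-1,214.4,158.8,0.9,0,0,53.9],[-1,214.4,158.8,0.9,0,0,53.9],[-1,214.4,158.8,0.9,0,0,53.9],[-1,214.4,158.8,0.9,0,0,53.9],[-1,214.4,158.8,0.9,0,0,53.9],[-1,214.4,158.8,0.9,0,0,53.9],[-1,214.4,158.8,0.9,0,0,53.9]]'
python3 - <<'E'
from h import *
plan([T(B(114.5,100,220),YAW-180)]);st()
E
```

```text
time_s: 2.17
tcp_pos: [0.3553, 0.3684, 0.4043]
ee_rot: [[0.287, -0.958, 0.0], [-0.958, -0.287, -0.0], [0.0, -0.0, -1.0]]
wrist_force: [-0.3, 0.5, 0.5]
gripper_width: 0.478
gripper_force: 0.0
[252.1, -81.9, 1.2] [-0.0, -0.0, 53.6] rows 7.5
[83.6, -251.5, 1.2] [-0.0, -0.0, 53.6] rows 7.5
--
2.17 [0.3553 0.3684 0.4043] F [-0.3  0.5  0.5] w 0.478 gf 0.0 j [ 64.  11. -15.   0. -64. -48.]
```

```bash
python3 -m creep '[[-1,254.6,-79.6,0.9,0,0,53.9],[-1,254.6,-79.6,0.9,0,0,53.9],[-1,254.6,-79.6,0.9,0,0,53.9],[-1,254.6,-79.6,0.9,0,0,53.9],[-1,254.6,-79.6,0.9,0,0,53.9],[-1,254.6,-79.6,0.9,0,0,53.9],[-1,254.6,-79.6,0.9,0,0,53.9],[-1,254.6,-79.6,0.9,0,0,53.9]]' >/dev/null
python3 -m creep '[[-1,85.7,-252.7,0.9,0,0,53.9],[-1,85.7,-252.7,0.9,0,0,53.9],[-1,85.7,-252.7,0.9,0,0,53.9],[-1,85.7,-252.7,0.9,0,0,53.9],[-1,85.7,-252.7,0.9,0,0,53.9],[-1,85.7,-252.7,0.9,0,0,53.9],[-1,85.7,-252.7,0.9,0,0,53.9],[-1,85.7,-252.7,0.9,0,0,53.9]]'
python3 - <<'E'
from h import *
plan([T(B(114.5,100,131),YAW-180),T(B(114.5,76,131),YAW-180)]);st()
p,d=cap("top");cv2.imwrite("pics/top1.png",cv2.resize(p[80:240,190:350,::-1],None,fx=3.5,fy=3.5))
E
```

```text
time_s: 3.5
tcp_pos: [0.6583, -0.0715, 0.4007]
ee_rot: [[-1.0, 0.02, -0.001], [0.02, 1.0, -0.001], [0.001, -0.001, -1.0]]
wrist_force: [-0.3, 1.2, 0.4]
gripper_width: 0.007
gripper_force: 0.0
[1.8, 3.8, 87.7] [-0.0, -0.0, -0.6] rows 2.1
--
[0.0, -24.0, -0.0] [0.0, 0.0, 0.0] rows 0.6
--
3.5 [ 0.6583 -0.0715  0.4007] F [-0.3  1.2  0.4] w 0.007 gf 0.0 j [  8.  26.   6.   0. -70. -99.]
```

View pics/top1.png

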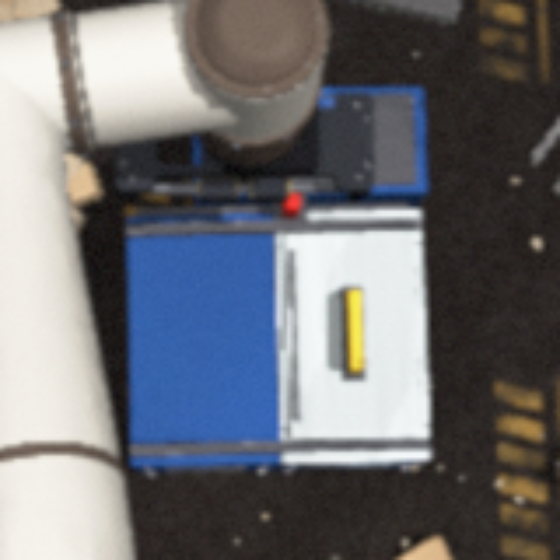

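```bash
python3 -m creep '[[-1,0,0,45,0,0,0],[-1,0,0,89,0,0,0],[-1,0,0,89,0,0,0],[-1,0,-10,89,0,0,0],[-1,0,-20,89,0,0,0],[-1,0,-20,89,0,0,0]]'
python3 -c "
from h import *
st()
p,d=cap('side');cv2.imwrite('pics/side1.png',cv2.resize(p[110:260,210:410,::-1],None,fx=3.5,fy=3.5))"
```

```text
time_s: 4.05
tcp_pos: [0.657, -0.0895, 0.316]
ee_rot: [[-1.0, 0.011, 0.004], [0.011, 1.0, -0.001], [-0.004, -0.001, -1.0]]
wrist_force: [0.3, -0.2, 0.4]
gripper_width: 0.006
gripper_force: 0.0
4.05 [ 0.657  -0.0895  0.316 ] F [ 0.3 -0.2  0.4] w 0.006 gf 0.0 j [  6.  30.  -1.   0. -60. -97.]
```

View pics/side1.png

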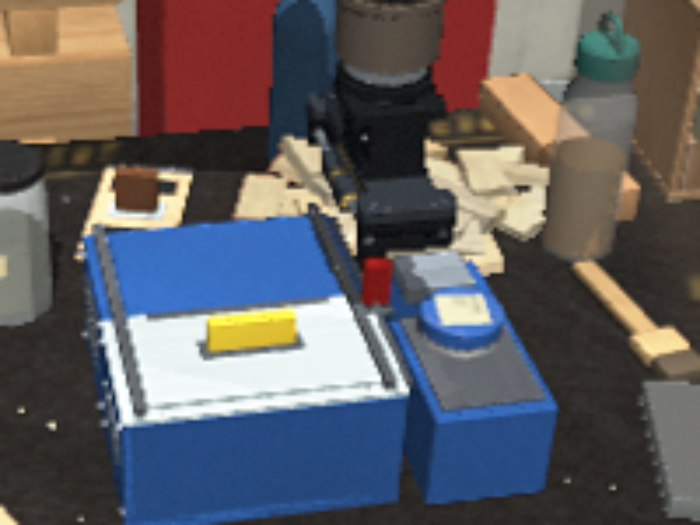

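```bash
python3 -m creep '[[-1,0,-7,0,0,0,0],[-1,0,-14,0,0,0,0],[-1,0,-21,0,0,0,0],[-1,0,-28,0,0,0,0],[-1,0,-32,0,0,0,0],[-1,0,-32,0,0,0,0]]'
python3 -m creep '[[-1,0,-2,0,0,0,0],[-1,0,-4,0,0,0,0],[-1,0,-6,0,0,0,0],[-1,0,-6,0,0,0,0]]'
```

```text
time_s: 4.6
tcp_pos: [0.656, -0.1208, 0.3132]
ee_rot: [[-1.0, 0.011, 0.0], [0.011, 1.0, -0.0], [-0.0, -0.0, -1.0]]
wrist_force: [0.8, -0.1, 0.8]
gripper_width: 0.008
gripper_force: 0.3
time_s: 4.93
tcp_pos: [0.6559, -0.1259, 0.3129]
ee_rot: [[-1.0, 0.01, -0.0], [0.01, 1.0, -0.0], [0.0, -0.0, -1.0]]
wrist_force: [0.5, 1.5, 0.7]
gripper_width: 0.008
gripper_force: 0.7
```

```bash
python3 -m creep '[[-1,0,-2,0,0,0,0],[-1,0,-4,0,0,0,0],[-1,0,-4,0,0,0,0]]' | sed -n 2p\;6p
python3 -m creep '[[-1,0,-2,0,0,0,0],[-1,0,-4,0,0,0,0],[-1,0,-4,0,0,0,0]]'| sed -n 2p\;6p
python3 -c "
from h import *
st()"
```

```text
tcp_pos: [0.6559, -0.13, 0.3129]
gripper_force: 0.7
tcp_pos: [0.6559, -0.1335, 0.3129]
gripper_force: 2.4
5.43 [ 0.6559 -0.1335  0.3129] F [0.1 5.1 2.1] w 0.003 gf 2.4 j [  2.  30.   0.  -0. -60. -93.]
```

```bash
python3 -m creep '[[-1,0,-2,0,0,0,0],[-1,0,-2,0,0,0,0]]' | sed -n 2p\;4p
python3 -m creep '[[-1,0,-2,0,0,0,0],[-1,0,-2,0,0,0,0]]'| sed -n 2p\;4p
python3 -m creep '[[-1,0,-1,0,0,0,0],[-1,0,-1,0,0,0,0]]'| sed -n 2p\;4p
python3 -c "
from h import *
st()"
```

```text
tcp_pos: [0.6559, -0.135, 0.3129]
wrist_force: [0.9, 6.8, 1.3]
tcp_pos: [0.6558, -0.1365, 0.3129]
wrist_force: [-0.4, 9.2, 2.1]
tcp_pos: [0.6559, -0.1371, 0.313]
wrist_force: [-1.3, 9.4, 1.9]
5.93 [ 0.6559 -0.1371  0.313 ] F [-1.3  9.4  1.9] w 0.003 gf 4.6 j [  2.  30.   0.  -0. -60. -92.]
```

```bash
python3 -m creep '[[-1,0,-1.5,0,0,0,0],[-1,0,-1.5,0,0,0,0],[-1,0,-1.5,0,0,0,0]]' | sed -n 2p\;4p
python3 -m creep '[[-1,0,-1,0,0,0,0],[-1,0,-1,0,0,0,0],[-1,0,-1,0,0,0,0],[-1,0,-1,0,0,0,0],[-1,0,-1,0,0,0,0]]'| sed -n 2p\;4p
```

```text
tcp_pos: [0.6559, -0.1376, 0.313]
wrist_force: [-0.0, 11.8, 2.6]
tcp_pos: [0.6559, -0.1379, 0.313]
wrist_force: [-0.7, 14.4, 2.7]
```

```bash
python3 -m creep '[[-1,0,0,0,0,0,0],[-1,0,0,0,0,0,0],[-1,0,0,0,0,0,0],[-1,0,10,0,0,0,0],[-1,0,20,0,0,0,0],[-1,0,20,-30,0,0,0],[-1,0,20,-50,0,0,0],[-1,0,20,-50,0,0,0]]'
python3 - <<'E'
from h import *
plan([T(B(0,-40,181),YAW-180),T(B(0,-40,133),YAW-180)]);st()
E
```

```text
time_s: 7.27
tcp_pos: [0.6569, -0.1216, 0.3682]
ee_rot: [[-1.0, 0.009, 0.008], [0.009, 1.0, -0.003], [-0.008, -0.003, -1.0]]
wrist_force: [1.2, 0.0, 1.4]
gripper_width: 0.007
gripper_force: 0.0
[115.6, -85.9, 4.5] [-0.1, 0.5, 0.1] rows 3.5
--
[-0.0, -0.0, 48.0] [0.0, -0.0, -0.0] rows 1.2
--
7.27 [ 0.6569 -0.1216  0.3682] F [1.2 0.  1.4] w 0.007 gf 0.0 j [  3.  28.   4.   0. -66. -94.]
```

```bash
python3 -m creep '[[-1,115.6,-86.5,0,0,0,0],[-1,115.6,-86.5,0,0,0,0],[-1,115.6,-86.5,0,0,0,0],[-1,115.6,-86.5,0,0,0,0],[-1,115.6,-86.5,48,0,0,0],[-1,115.6,-86.5,48,0,0,0],[-1,115.6,-86.5,48,0,0,0]]'
python3 - <<'E'
from h import *
plan([T(B(0,-30,133),YAW-180),T(B(0,107,133),YAW-180)]);st()
E
```

```text
time_s: 7.85
tcp_pos: [0.5382, -0.2069, 0.3123]
ee_rot: [[-1.0, 0.012, -0.007], [0.012, 1.0, 0.001], [0.007, 0.001, -1.0]]
wrist_force: [0.2, 0.4, 1.1]
gripper_width: 0.004
gripper_force: 0.0
[-2.3, 10.5, -2.7] [0.0, -0.4, -0.1] rows 0.3
--
[-0.0, 137.0, 0.0] [-0.0, 0.0, -0.0] rows 3.3
--
7.85 [ 0.5382 -0.2069  0.3123] F [0.2 0.4 1.1] w 0.004 gf 0.0 j [ -5.  22. -14.  -0. -55. -86.]
```

```bash
python3 -m creep '[[-1,-1,15,-1,0,0,0],[-1,-1,33,-1,0,0,0],[-1,-1,51,-1,0,0,0],[-1,-1,69,-1,0,0,0],[-1,-1,87,-1,0,0,0],[-1,-1,105,-1,0,0,0],[-1,-1,123,-1,0,0,0],[-1,-1,135,-1,0,0,0]]'
python3 -m creep '[[-1,0,4,0,0,0,0],[-1,0,8,0,0,0,0],[-1,0,8,0,0,0,0]]'
python3 -m creep '[[-1,0,2,0,0,0,0],[-1,0,4,0,0,0,0],[-1,0,4,0,0,0,0]]'
```

```text
time_s: 8.52
tcp_pos: [0.5423, -0.0702, 0.317]
ee_rot: [[-1.0, 0.008, -0.001], [0.008, 1.0, -0.001], [0.001, -0.001, -1.0]]
wrist_force: [-1.4, -2.6, -0.2]
gripper_width: 0.012
gripper_force: 1.2
time_s: 8.77
tcp_pos: [0.5426, -0.0631, 0.3167]
ee_rot: [[-1.0, 0.01, 0.002], [0.01, 1.0, 0.0], [-0.002, 0.0, -1.0]]
wrist_force: [-0.4, -0.4, -0.4]
gripper_width: 0.004
gripper_force: 0.0
time_s: 9.02
tcp_pos: [0.5423, -0.0598, 0.3163]
ee_rot: [[-1.0, 0.011, 0.001], [0.011, 1.0, 0.0], [-0.001, 0.0, -1.0]]
wrist_force: [1.0, -1.0, 0.1]
gripper_width: 0.005
gripper_force: 0.3
```

```bash
for i in 1 2; do python3 -m creep '[[-1,0,2,0,0,0,0],[-1,0,4,0,0,0,0],[-1,0,4,0,0,0,0]]' | sed -n 2p\;4p; done
python3 -c "
from h import *
st()"
```

```text
tcp_pos: [0.5422, -0.0555, 0.3162]
wrist_force: [0.3, -0.6, 0.3]
tcp_pos: [0.5424, -0.0533, 0.3162]
wrist_force: [2.4, -12.0, -1.0]
9.52 [ 0.5424 -0.0533  0.3162] F [  2.4 -12.   -1. ] w 0.004 gf 6.1 j [  12.   19.  -18.    0.  -53. -102.]
```

```bash
python3 - <<'E'
from h import *
s=r.sense(); 
plan([T([.5424,-.060,.215],YAW-180),T([.508,.226,.215],-107.8),T([.508,.226,.024],-107.8)]);st()
E
```

```text
[-0.1, -7.1, -80.8] [-0.3, -0.0, 0.1] rows 1.9
--
[18.7, 142.8, 0.0] [-0.0, 0.0, -36.4] rows 5.1
[-69.7, 126.0, 0.0] [-0.0, 0.0, -36.4] rows 5.1
--
[0.0, -0.0, 191.0] [0.0, 0.0, 0.0] rows 4.6
--
9.52 [ 0.5424 -0.0533  0.3162] F [  2.4 -12.   -1. ] w 0.004 gf 6.1 j [  12.   19.  -18.    0.  -53. -102.]
```

```bash
python3 -m creep '[[-1,0,-10,0,0,0,0],[-1,0,-10,-40,0,0,0],[-1,0,-10,-81,0,0,0],[-1,0,-10,-81,0,0,0]]' | sed -n 2p
python3 -m creep '[[1,18.7,143,0,0,0,-36.4],[1,18.7,143,0,0,0,-36.4],[1,18.7,143,0,0,0,-36.4],[1,18.7,143,0,0,0,-36.4],[1,18.7,143,0,0,0,-36.4],[1,18.7,143,0,0,0,-36.4]]' | sed -n 2p
python3 -m creep '[[1,-69.7,126,0,0,0,-36.4],[1,-69.7,126,0,0,0,-36.4],[1,-69.7,126,0,0,0,-36.4],[1,-69.7,126,0,0,0,-36.4],[1,-69.7,126,0,0,0,-36.4],[1,-69.7,126,0,0,0,-36.4],[1,-69.7,126,0,0,0,-36.4],[1,-69.7,126,0,0,0,-36.4]]' 
python3 - <<'E'
from h import *
plan([T([.508,.226,.1],-107.8),T([.508,.226,.024],-107.8)]);st()
p,d=cap("top");cv2.imwrite("pics/top2.png",cv2.resize(p[80:290,90:350,::-1],None,fx=2.8,fy=2.8))
W=world("top",d);x,y,z=W[...,0],W[...,1],W[...,2]
m=(x>.47)&(x<.66)&(y>-.09)&(y<.06)&(z>.145)&(z<.156)
q=W[m];print(m.sum(),np.round(np.median(q,0),4) if m.sum() else 0)
E
```

```text
tcp_pos: [0.5436, -0.0618, 0.4051]
tcp_pos: [0.5243, 0.083, 0.3966]
time_s: 11.02
tcp_pos: [0.5077, 0.2237, 0.3968]
ee_rot: [[-0.311, -0.951, -0.001], [-0.951, 0.311, -0.0], [0.0, 0.001, -1.0]]
wrist_force: [0.8, -0.2, -0.5]
gripper_width: 0.958
gripper_force: 0.0
[-2.3, 0.4, 114.8] [0.0, -0.0, -0.3] rows 2.8
--
[-0.0, -0.0, 76.0] [-0.0, -0.0, -0.0] rows 1.8
--
11.02 [0.5077 0.2237 0.3968] F [ 0.8 -0.2 -0.5] w 0.958 gf 0.0 j [ 41.  16. -10.  -0. -64. -59.]
92 [ 0.5425 -0.0367  0.1503]
```

View pics/top2.png

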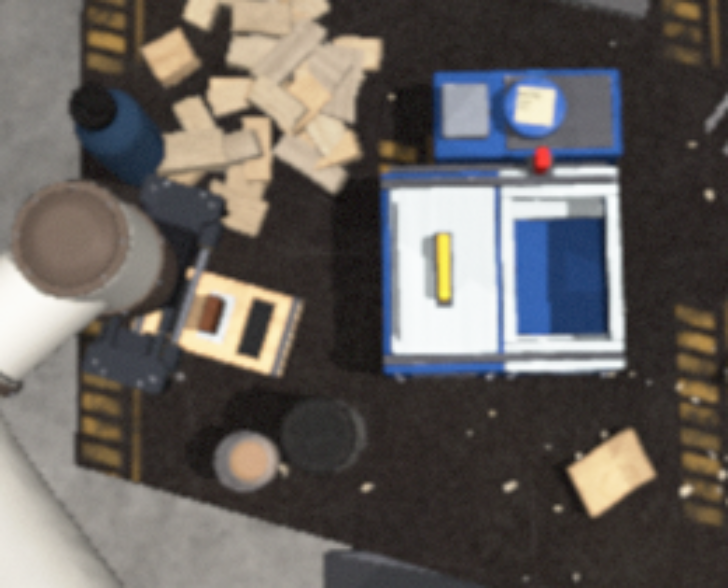

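```bash
python3 - <<'E'
from h import *
W=world("top",np.load("top0.npy"));d=W[...,:2]-[.508,.226];c=np.array([.952,-.306]);s=np.array([.306,.952])
a=d@c;b=d@s;m=(abs(a)<.115)&(abs(b)<.06)&(abs(a)>.055);print("max z under body",np.nanmax(W[...,2][m]))
E
python3 -m creep '[[1,-0.5,0.4,40,0,0,0],[1,-0.5,0.4,80,0,0,0],[1,-0.5,0.4,120,0,0,0],[1,-0.5,0.4,155,0,0,0],[1,-0.5,0.4,180,0,0,0],[1,-0.5,0.4,190,0,0,0],[1,-0.5,0.4,190,0,0,0]]'
python3 - <<'E'
from h import *
plan([T([.508,.226,.024],-107.8)]);st()
E
```

```text
max z under body 0.0330311199865303
time_s: 11.65
tcp_pos: [0.5071, 0.2241, 0.2048]
ee_rot: [[-0.308, -0.951, -0.004], [-0.951, 0.308, -0.003], [0.005, 0.003, -1.0]]
wrist_force: [-0.1, 0.2, 0.7]
gripper_width: 0.996
gripper_force: 0.0
[-2.1, -0.3, -1.2] [0.2, -0.3, -0.2] rows 0.1
--
11.65 [0.5071 0.2241 0.2048] F [-0.1  0.2  0.7] w 0.996 gf 0.0 j [ 41.  28. -23.  -0. -39. -59.]
```

```bash
python3 -m creep '[[1,-2,0,-1,0,0,0],[1,-2,0,-1,0,0,0],[-1,-2,0,-1,0,0,0],[-1,-2,0,-1,0,0,0],[-1,-2,0,-1,0,0,0],[-1,-2,0,-1,0,0,0],[-1,-2,0,-1,0,0,0],[-1,-2,0,-1,0,0,0]]'
python3 -m creep '[[-1,0,0,0,0,0,0],[-1,0,0,0,0,0,0],[-1,0,0,0,0,0,0]]'
```

```text
time_s: 12.32
tcp_pos: [0.508, 0.2271, 0.2082]
ee_rot: [[-0.306, -0.952, 0.0], [-0.952, 0.306, 0.0], [-0.0, -0.0, -1.0]]
wrist_force: [0.2, -0.9, 0.7]
gripper_width: 0.629
gripper_force: 0.0
time_s: 12.57
tcp_pos: [0.508, 0.2271, 0.208]
ee_rot: [[-0.306, -0.952, -0.0], [-0.952, 0.306, -0.0], [0.0, 0.0, -1.0]]
wrist_force: [-0.7, -0.2, 0.8]
gripper_width: 0.504
gripper_force: 30.0
```

```bash
cat > path.py <<'E'
import numpy as np, heapq
obs=[(-110,-80,108,114),(80,110,108,114),(-100,-92,108,124),(92,100,108,124),(-112,-102,0,114),(102,112,0,114),(-102,-68,0,50),(68,102,0,50),(103,126,115,155)]
mov=[(-90,90,0,6),(-8,8,6,54),(-10,10,26,95),(-38,38,95,200)]
def pts(b,s=4):
    x0,x1,z0,z1=b; X=np.linspace(x0,x1,int((x1-x0)/s)+2); Z=np.linspace(z0,z1,int((z1-z0)/s)+2)
    return np.concatenate([np.c_[X,X*0+z0],np.c_[X,X*0+z1],np.c_[Z*0+x0,Z],np.c_[Z*0+x1,Z]])
def sdf(P,b):
    d=np.maximum([b[0],b[2]]-P,P-[b[1],b[3]]); return np.where((d>0).any(-1),np.linalg.norm(np.maximum(d,0),axis=-1),d.max(-1))
M=np.concatenate([pts(b) for b in mov])
def clr(x,z,th):
    t=np.radians(th); n=np.array([-np.sin(t),np.cos(t)]); e=np.array([np.cos(t),np.sin(t)])
    W=np.array([x,z])+M[:,:1]*e+M[:,1:]*n
    return min(sdf(W,b).min() for b in obs)
if __name__=="__main__":
    TH=np.arange(0,46,3);X=np.arange(-40,41,2);Z=np.arange(52,215,3)
    memo={}
    def c(k):
        if k not in memo: memo[k]=clr(X[k[0]],Z[k[1]],TH[k[2]])
        return memo[k]
    goal=(20,0,0); best={goal:(c(goal))}; 
    # widest path with small length penalty: cost sum of 1/(clr)^2
    D={goal:0};par={};h=[(0,goal)];end=None
    while h:
        d,k=heapq.heappop(h)
        if d>D[k]: continue
        if Z[k[1]]>=205 and c(k)>8: end=k;break
        for dx in(-1,0,1):
            for dz in(-1,0,1):
                for dt in(-1,0,1):
                    m=(k[0]+dx,k[1]+dz,k[2]+dt)
                    if not(0<=m[0]<len(X) and 0<=m[1]<len(Z) and 0<=m[2]<len(TH)): continue
                    q=c(m)
                    if q<1.5: continue
                    e=d+(abs(dx)+abs(dz)+abs(dt)*.7)*(.05+1/min(q,12)**2)
                    if e<D.get(m,1e9): D[m]=e;par[m]=k;heapq.heappush(h,(e,m))
    k=end
    while 1:
        print(X[k[0]],Z[k[1]],TH[k[2]],round(c(k),1))
        if k==goal: break
        k=par[k]
E
time python3 path.py
```

```text
-4 205 45 29.5
-4 202 45 27.3
-4 199 45 24.7
-4 196 45 22.1
-4 193 45 19.7
-4 190 45 17.5
-4 187 45 15.4
-4 184 45 13.3
-4 181 45 11.1
-4 178 45 9.3
-4 175 45 8.3
-4 172 45 8.1
-4 169 45 8.1
-4 166 45 8.2
-4 163 45 9.2
-4 160 45 11.0
-4 157 45 13.2
-4 154 45 15.2
-4 151 42 12.9
-4 148 42 15.2
-4 145 39 13.1
-4 142 39 15.5
-4 139 36 13.7
-4 136 36 16.0
-4 133 33 14.5
-4 130 30 13.0
-4 127 30 15.6
-4 124 27 14.3
-4 121 24 13.0
-4 118 24 13.3
-4 115 24 13.3
-4 112 24 13.3
-4 109 24 13.3
-4 106 24 13.3
-4 103 24 13.3
-4 100 24 13.3
-4 97 21 11.8
-6 94 21 9.8
-8 91 21 7.8
-10 88 21 5.7
-10 85 18 4.4
-10 82 18 4.2
-10 79 15 3.5
-8 79 12 4.6
-6 79 9 6.2
-4 79 9 8.2
-2 79 9 9.0
-2 79 6 9.9
0 79 6 11.9
0 79 3 11.8
0 79 0 12.0
0 76 0 12.0
0 73 0 12.0
0 70 0 12.0
0 67 0 12.0
0 64 0 12.0
0 61 0 11.0
0 58 0 8.0
0 55 0 5.0
0 52 0 2.0
real	0m13.869s
user	0m14.123s
sys	0m0.060s
```

```bash
python3 - <<'E'
from h import *
Y=YAW-180
plan([T([.508,.227,.24],-107.8,0,.208),T(B(-4,0,240),Y,0,.208)]);st()
E
```

```text
[0.1, -0.0, -240.0] [0.0, -0.0, 0.0] rows 5.8
--
[182.9, -73.9, -0.0] [0.0, -0.0, 36.4] rows 5.1
[103.3, -168.0, -0.0] [0.0, -0.0, 36.4] rows 5.1
--
12.57 [0.508  0.2271 0.208 ] F [-0.7 -0.2  0.8] w 0.504 gf 30.0 j [ 41.  28. -23.   0. -39. -59.]
```

```bash
python3 -m creep '[[-1,0,0,-15,0,0,0],[-1,0,0,-50,0,0,0],[-1,0,0,-90,0,0,0],[-1,0,0,-130,0,0,0],[-1,0,0,-170,0,0,0],[-1,0,0,-210,0,0,0],[-1,0,0,-240,0,0,0],[-1,0,0,-240,0,0,0]]' | tail -2
python3 -m creep '[[-1,15,-6,0,0,0,5],[-1,45,-18,0,0,0,12],[-1,80,-32,0,0,0,18],[-1,115,-46,0,0,0,24],[-1,150,-60,0,0,0,30],[-1,183,-74,0,0,0,36.4],[-1,183,-74,0,0,0,36.4]]' | tail -2
python3 -m creep '[[-1,15,-25,0,0,0,6],[-1,33,-54,0,0,0,12],[-1,51,-83,0,0,0,18],[-1,69,-112,0,0,0,24],[-1,87,-141,0,0,0,30],[-1,103,-168,0,0,0,36.4],[-1,103,-168,0,0,0,36.4],[-1,103,-168,0,0,0,36.4]]'
python3 - <<'E'
from h import *
Y=YAW-180
plan([T(B(-4,0,240),Y,0,.208)]);st()
p,d=cap("side");cv2.imwrite("pics/side2.png",cv2.resize(p[60:300,170:410,::-1],None,fx=2.4,fy=2.4))
W=world("side",d);np.save("side2.npy",d)
for o in vision.cut_out("side","carrier")[:2]:
    q=W[o["region"]];q=q[(q[:,2]>.20)&(q[:,2]<.262)];print(o["conf"],len(q),cv2.minAreaRect((q[:,:2]*1000).astype(np.float32)) if len(q) else 0,np.round(np.percentile(q,[1,50,99],axis=0),3))
E
```

```text
gripper_width: 0.501
gripper_force: 30.0
gripper_width: 0.504
gripper_force: 30.0
time_s: 14.48
tcp_pos: [0.5371, -0.1676, 0.4465]
ee_rot: [[-1.0, 0.013, -0.003], [0.013, 1.0, 0.001], [0.003, 0.001, -1.0]]
wrist_force: [0.4, -0.1, -1.0]
gripper_width: 0.502
gripper_force: 30.0
[0.1, 1.2, -1.5] [0.0, -0.1, -0.1] rows 0.0
--
14.48 [ 0.5371 -0.1676  0.4465] F [ 0.4 -0.1 -1. ] w 0.502 gf 30.0 j [ -1.  14.  -4.  -0. -71. -90.]
0.78 1323 ((534.8775634765625, -167.7696990966797), (98.55159759521484, 180.88827514648438), 89.91261291503906) [[ 0.446 -0.215  0.24 ]
 [ 0.527 -0.179  0.245]
 [ 0.622 -0.124  0.255]]
```

View pics/side2.png

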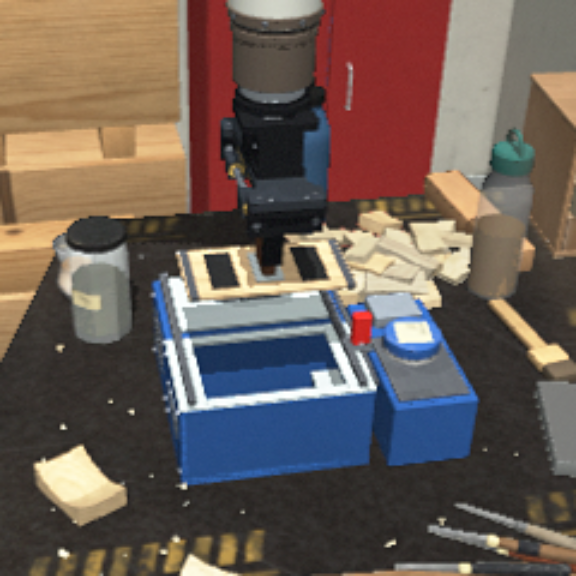

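```bash
python3 - <<'E'
from h import *
Y=YAW-180
ts=[T(B(x,0,z),Y,-t,.208) for x,z,t in [(-4,240,0),(-4,205,45),(-4,180,45),(-4,154,45),(-4,121,24),(-4,100,24),(-10,88,21),(-10,79,15),(-6,79,9),(0,79,3),(0,79,0),(0,53,0)]]
plan(ts[1:],start=ts[0])
E
```

```text
[147.1, 0.0, 95.9] [0.0, -45.0, -0.0] rows 6.3
--
[17.7, -0.0, 17.7] [0.0, 0.0, 0.0] rows 0.6
--
[18.4, -0.0, 18.4] [0.0, 0.0, 0.0] rows 0.6
--
[-51.2, -0.0, 37.1] [-0.0, 21.0, -0.0] rows 2.9
--
[8.5, -0.0, 19.2] [0.0, -0.0, 0.0] rows 0.5
--
[-0.5, -0.0, 8.8] [-0.0, 3.0, -0.0] rows 0.4
--
[-18.5, 0.0, 9.5] [-0.0, 6.0, -0.0] rows 0.8
--
[-25.6, 0.0, 2.2] [0.0, 6.0, 0.0] rows 0.8
--
[-27.7, 0.0, 2.1] [-0.0, 6.0, -0.0] rows 0.8
--
[-10.9, -0.0, 0.3] [0.0, 3.0, 0.0] rows 0.4
--
[-0.0, -0.0, 26.0] [0.0, -0.0, -0.0] rows 0.6
--
```

```bash
python3 -m creep '[[-1,22,0.7,14,0,-7,0],[-1,45,0.7,29,0,-14,0],[-1,69,0.7,45,0,-21,0],[-1,91,0.7,60,0,-28,0],[-1,114,0.7,75,0,-35,0],[-1,147,0.7,96,0,-45,0],[-1,147,0.7,96,0,-45,0],[-1,147,0.7,96,0,-45,0]]'
python3 - <<'E'
from h import *
Y=YAW-180
plan([T(B(-4,0,205),Y,-45,.208)]);st()
p,d=cap("side");cv2.imwrite("pics/side3.png",cv2.resize(p[60:300,170:410,::-1],None,fx=2.4,fy=2.4))
E
```

```text
time_s: 15.25
tcp_pos: [0.3858, -0.1697, 0.35]
ee_rot: [[-0.711, 0.003, 0.703], [0.01, 1.0, 0.006], [-0.703, 0.011, -0.711]]
wrist_force: [1.8, -0.7, -0.0]
gripper_width: 0.505
gripper_force: 30.0
[-4.4, 4.8, 1.5] [0.7, -0.4, -0.1] rows 0.2
--
15.25 [ 0.3858 -0.1697  0.35  ] F [ 1.8 -0.7 -0. ] w 0.505 gf 30.0 j [ -3.  -0. -37. -16.  -9. -72.]
```

View pics/side3.png

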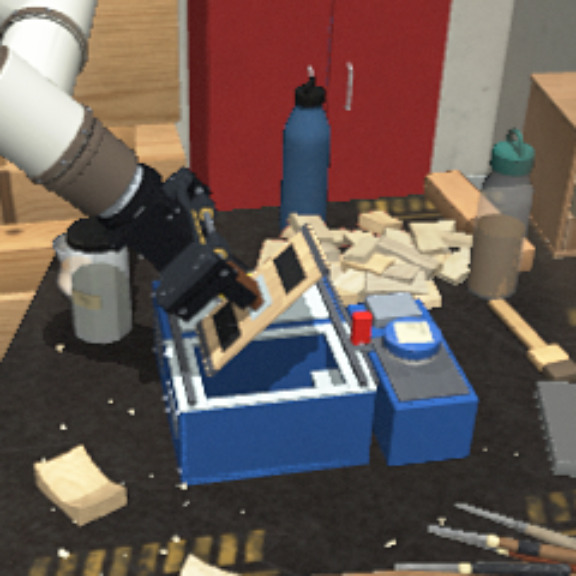

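```bash
cat > p2.py <<'E'
import sys,path,re
src=open("path.py").read().split('if __name__=="__main__":')
cap,mir=int(sys.argv[1]),int(sys.argv[2])
body=src[1].replace("np.arange(0,46,3)",f"np.arange(0,{cap+1},3)")
s=src[0]
if mir: s=s.replace("(103,126,115,155)","(-126,-103,115,155),(-230,-130,0,120)")
exec(s); import textwrap; exec(textwrap.dedent(body))
E
(python3 p2.py 33 0 >a.txt & python3 p2.py 36 0 >b.txt & python3 p2.py 45 1 > c.txt & wait)
for f in a b c; do echo $f; awk '$4<9' $f.txt; done
```

```text
a
6 163 33 8.8
6 160 33 7.5
6 157 33 7.3
6 154 33 7.3
6 151 33 7.3
6 148 33 8.3
-8 91 21 7.8
-10 88 21 5.7
-10 85 18 4.4
-10 82 18 4.2
-10 79 15 3.5
-8 79 12 4.6
-6 79 9 6.2
-4 79 9 8.2
0 58 0 8.0
0 55 0 5.0
0 52 0 2.0
b
4 166 36 8.6
4 163 36 7.7
4 160 36 7.7
4 157 36 7.7
4 154 36 7.9
-8 91 21 7.8
-10 88 21 5.7
-10 85 18 4.4
-10 82 18 4.2
-10 79 15 3.5
-8 79 12 4.6
-6 79 9 6.2
-4 79 9 8.2
0 58 0 8.0
0 55 0 5.0
0 52 0 2.0
c
-4 175 45 8.3
-4 172 45 8.1
-4 169 45 8.1
-4 166 45 8.2
-8 91 21 7.8
-10 88 21 5.7
-10 85 18 4.4
-10 82 18 4.2
-10 79 15 3.5
-8 79 12 4.6
-6 79 9 6.2
-4 79 9 8.2
0 58 0 8.0
0 55 0 5.0
0 52 0 2.0
```

```bash
awk 'NR%3==1' a.txt|tr '\n' ';'; python3 p2.py 27 0 | awk 'NR%3==1'|tr '\n' ';'; python3 - <<'E'
from h import *
Y=YAW-180
plan([T(B(4,0,205),Y,-33,.208)]);st()
E
```

```text
6 205 33 39.1;6 196 33 32.2;6 187 33 26.2;6 178 33 18.3;6 169 33 12.1;6 160 33 7.5;6 151 33 7.3;6 142 33 12.3;0 133 30 12.4;-4 124 27 14.3;-4 115 24 13.3;-4 106 24 13.3;-4 97 21 11.8;-10 88 21 5.7;-10 79 15 3.5;-4 79 9 8.2;0 79 6 11.9;0 76 0 12.0;0 67 0 12.0;0 58 0 8.0;10 205 27 45.7;10 196 27 38.0;10 187 27 31.1;10 178 27 25.1;10 169 27 17.2;10 160 27 11.1;10 151 27 7.2;10 142 27 7.2;10 133 27 12.7;4 124 24 13.6;-2 115 21 13.8;-2 106 21 13.8;-4 97 21 11.8;-10 88 21 5.7;-10 79 15 3.5;-4 79 9 8.2;0 79 6 11.9;0 76 0 12.0;0 67 0 12.0;0 58 0 8.0;[-48.2, 5.3, 11.5] [0.6, 12.0, 0.1] rows 1.7
--
15.3 [ 0.3895 -0.1704  0.3534] F [ 2.2 -0.9  0.8] w 0.5 gf 30.0 j [ -3.  -0. -37. -16.  -9. -73.]
```

```bash
python3 - <<'E'
from h import *
Y=YAW-180
plan([T(B(10,0,200),Y,-27,.208)]);plan([T(B(10,0,200),Y,-27,.208)],start=T(B(-4,0,205),Y,-45,.208));
E
```

```text
[-70.0, 5.1, 24.9] [0.6, 18.0, 0.1] rows 2.5
--
[-70.6, -0.0, 23.6] [0.0, 18.0, -0.0] rows 2.5
--
```

```bash
python3 -m creep '[[-1,-24,0,8,0,6,0],[-1,-48,0,16,0,12,0],[-1,-70.6,0,24,0,18,0],[-1,-70.6,0,24,0,18,0],[-1,-70.6,0,24,0,18,0],[-1,-70.6,0,24,0,18,0]]'
python3 - <<'E'
from h import *
Y=YAW-180
plan([T(B(10,0,200),Y,-27,.208)]);st()
E
```

```text
time_s: 15.8
tcp_pos: [0.4576, -0.1708, 0.386]
ee_rot: [[-0.891, 0.002, 0.454], [0.005, 1.0, 0.005], [-0.454, 0.007, -0.891]]
wrist_force: [-0.1, 0.2, -2.5]
gripper_width: 0.503
gripper_force: 30.0
[1.3, 5.2, 0.2] [0.6, -0.0, 0.2] rows 0.1
--
15.8 [ 0.4576 -0.1708  0.386 ] F [-0.1  0.2 -2.5] w 0.503 gf 30.0 j [ -2.   5. -27.  -2. -31. -87.]
```

```bash
python3 -m creep '[[-1,1.3,5.2,0.2,0.6,0,0.2],[-1,1.3,5.2,0.2,0.6,0,0.2],[-1,1.3,5.2,0.2,0.6,0,0.2],[-1,1.3,5.2,0.2,0.6,0,0.2]]' >/dev/null
python3 - <<'E'
from h import *
Y=YAW-180
plan([T(B(10,0,200),Y,-27,.208)]);st();print("=====")
ts=[T(B(x,0,z),Y,-t,.208) for x,z,t in [(10,200,27),(10,165,27),(10,133,27),(4,124,24),(-2,112,21),(-4,97,21),(-10,88,21),(-10,79,15),(-6,79,9),(0,79,3),(0,79,0),(0,53,0)]]
plan(ts[1:],start=ts[0])
E
```

```text
[-0.9, 0.5, 0.4] [-0.0, -0.0, 0.0] rows 0.0
--
16.13 [ 0.4556 -0.1661  0.3853] F [ 0.5  0.5 -2.3] w 0.504 gf 30.0 j [ -1.   5. -28.  -0. -30. -90.]
=====
[15.9, -0.0, 31.2] [0.0, 0.0, 0.0] rows 0.8
--
[14.5, -0.0, 28.5] [0.0, 0.0, 0.0] rows 0.8
--
[-1.5, -0.0, 5.6] [0.0, 3.0, 0.0] rows 0.4
--
[-0.5, 0.0, 8.8] [-0.0, 3.0, -0.0] rows 0.4
--
[7.2, 0.0, 13.3] [0.0, -0.0, -0.0] rows 0.4
--
[8.8, -0.0, 6.3] [0.0, 0.0, 0.0] rows 0.3
--
[-18.5, 0.0, 9.5] [-0.0, 6.0, 0.0] rows 0.8
--
[-25.6, 0.0, 2.2] [0.0, 6.0, 0.0] rows 0.8
--
[-27.7, 0.0, 2.1] [0.0, 6.0, -0.0] rows 0.8
--
[-10.9, -0.0, 0.3] [0.0, 3.0, 0.0] rows 0.4
--
[-0.0, -0.0, 26.0] [0.0, -0.0, -0.0] rows 0.6
--
```

```bash
python3 -m creep '[[-1,8,0.4,16,0,0,0],[-1,16,0.4,31,0,0,0],[-1,16,0.4,31,0,0,0]]' | sed -n 2p\;4p
python3 -m creep '[[-1,7,0,14,0,0,0],[-1,14.5,0,28.5,0,0,0],[-1,14.5,0,28.5,0,0,0],[-1,14.5,0,28.5,0,0,0]]' | sed -n 2p\;4p
python3 - <<'E'
from h import *
Y=YAW-180
plan([T(B(10,0,133),Y,-27,.208)]);st()
p,d=cap("side");cv2.imwrite("pics/side4.png",cv2.resize(p[110:270,200:400,::-1],None,fx=3.5,fy=3.5))
E
```

```text
tcp_pos: [0.4543, -0.1659, 0.3473]
wrist_force: [-1.1, 0.3, -2.6]
tcp_pos: [0.4559, -0.1659, 0.3186]
wrist_force: [-0.2, -0.1, -0.5]
[-0.5, 0.3, 0.6] [-0.0, -0.1, 0.0] rows 0.0
--
16.72 [ 0.4559 -0.1659  0.3186] F [-0.2 -0.1 -0.5] w 0.505 gf 30.0 j [ -1.  10. -33.  -0. -20. -90.]
```

View pics/side4.png

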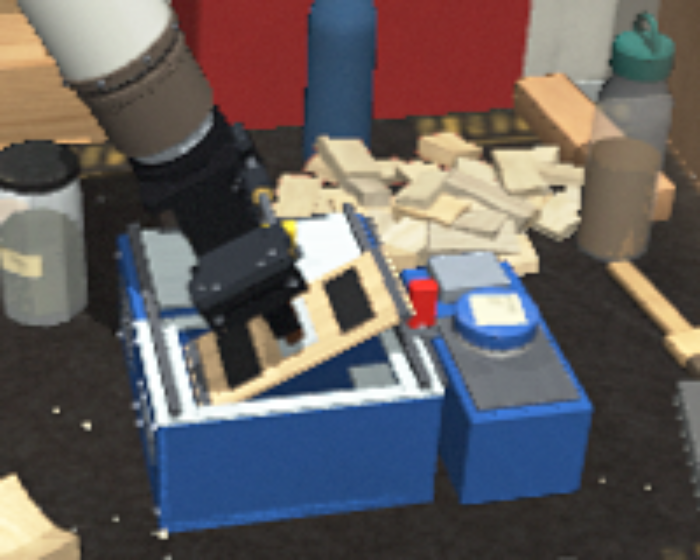

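```bash
python3 -m creep '[[-1,-1.5,0.3,5.6,0,3,0],[-1,-1.5,0.3,5.6,0,3,0]]' | sed -n 2p\;4p
python3 -m creep '[[-1,-0.5,0,8.8,0,3,0],[-1,-0.5,0,8.8,0,3,0]]' | sed -n 2p\;4p
python3 -m creep '[[-1,7.2,0,13.3,0,0,0],[-1,7.2,0,13.3,0,0,0],[-1,7.2,0,13.3,0,0,0]]' | sed -n 2p\;4p
python3 - <<'E'
from h import *
Y=YAW-180
plan([T(B(-4,0,97),Y,-21,.208)]);st()
E
```

```text
tcp_pos: [0.4607, -0.1656, 0.3154]
wrist_force: [1.0, 0.3, -1.5]
tcp_pos: [0.4644, -0.1656, 0.3067]
wrist_force: [1.3, -0.2, -0.9]
tcp_pos: [0.4614, -0.1656, 0.2914]
wrist_force: [-0.2, -0.1, -1.1]
[-0.9, -0.1, 0.6] [-0.0, -0.0, -0.0] rows 0.0
--
17.35 [ 0.4614 -0.1656  0.2914] F [-0.2 -0.1 -1.1] w 0.503 gf 30.0 j [ -1.  13. -33.  -0. -23. -90.]
```

```bash
python3 -m creep '[[-1,4,0,3.5,0,0,0],[-1,8,0,6.6,0,0,0],[-1,8,0,6.6,0,0,0]]' | sed -n 2p\;4p
python3 -m creep '[[-1,-9,0,4.7,0,3,0],[-1,-18.5,0,9.5,0,6,0],[-1,-18.5,0,9.5,0,6,0]]' | sed -n 2p\;4p
python3 - <<'E'
from h import *
Y=YAW-180
plan([T(B(-10,0,79),Y,-15,.208)]);st()
E
```

```text
tcp_pos: [0.4556, -0.1655, 0.2816]
wrist_force: [-0.2, -0.8, -0.7]
tcp_pos: [0.4793, -0.1657, 0.2805]
wrist_force: [1.3, -0.1, -0.9]
[2.2, -0.1, -0.0] [-0.1, 0.1, 0.0] rows 0.1
--
17.85 [ 0.4793 -0.1657  0.2805] F [ 1.3 -0.1 -0.9] w 0.506 gf 30.0 j [ -1.  16. -30.   0. -29. -90.]
```

```bash
python3 -m creep '[[-1,-12,0,1.2,0,3,0],[-1,-24.5,0,2.2,0,6,0],[-1,-24.5,0,2.2,0,6,0]]' | sed -n 2p\;4p
python3 -m creep '[[-1,-14,0,1,0,3,0],[-1,-27.7,0,2.1,0,6,0],[-1,-27.7,0,2.1,0,6,0]]' | sed -n 2p\;4p
python3 - <<'E'
from h import *
Y=YAW-180
plan([T(B(0,0,79),Y,0,.208),T(B(0,0,54),Y,0,.208)]);st()
E
```

```text
tcp_pos: [0.5036, -0.166, 0.2849]
wrist_force: [0.3, 0.1, -1.1]
tcp_pos: [0.5308, -0.1663, 0.2865]
wrist_force: [0.3, -0.0, -0.7]
[-10.2, -0.1, 0.1] [-0.0, 3.1, 0.0] rows 0.4
--
[-0.0, -0.0, 25.0] [0.0, -0.0, 0.0] rows 0.6
--
18.35 [ 0.5308 -0.1663  0.2865] F [ 0.3 -0.  -0.7] w 0.504 gf 30.0 j [ -1.  21. -19.   0. -46. -90.]
```

```bash
python3 -m creep '[[-1,-10.2,0,0,0,3,0],[-1,-10.2,0,0,0,3,0],[-1,-10.2,0,0,0,3,0],[-1,-10.2,0,12,0,3,0],[-1,-10.2,0,22,0,3,0],[-1,-10.2,0,25,0,3,0],[-1,-10.2,0,25,0,3,0]]' | sed -n 2,4p
python3 -m creep '[[-1,0,0,1.5,0,0,0],[-1,0,0,3,0,0,0],[-1,0,0,3,0,0,0]]' | sed -n 2,4p
```

```text
tcp_pos: [0.5396, -0.1664, 0.2607]
ee_rot: [[-1.0, 0.011, -0.003], [0.011, 1.0, -0.0], [0.003, -0.0, -1.0]]
wrist_force: [-0.7, 0.5, -1.1]
tcp_pos: [0.5406, -0.1664, 0.259]
ee_rot: [[-1.0, 0.011, -0.0], [0.011, 1.0, -0.0], [0.0, -0.0, -1.0]]
wrist_force: [-0.5, -0.5, -2.5]
```

```bash
python3 -m creep '[[-1,0,0,1,0,0,0],[-1,0,0,1,0,0,0]]' | sed -n 2p\;4p
python3 -m creep '[[-1,0,0,1,0,0,0],[-1,0,0,1,0,0,0]]' | sed -n 2p\;4p
python3 -c "
from h import *
st()"
```

```text
tcp_pos: [0.5407, -0.1664, 0.2581]
wrist_force: [0.4, 0.6, -0.7]
tcp_pos: [0.5408, -0.1664, 0.2579]
wrist_force: [-1.5, 0.9, 4.3]
19.52 [ 0.5408 -0.1664  0.2579] F [-1.5  0.9  4.3] w 0.502 gf 30.0 j [ -1.  25. -19.   0. -46. -90.]
```

```bash
python3 -m creep '[[0.3,0,0,0,0,0,0],[0.3,0,0,0,0,0,0],[0.3,0,0,0,0,0,0],[0.3,0,0,0,0,0,0],[0.3,0,0,0,0,0,0]]' | sed -n 2,6p
python3 -m creep '[[0.3,0,0,-10,0,0,0],[0.3,0,0,-35,0,0,0],[0.3,0,0,-70,0,0,0],[0.3,0,0,-105,0,0,0],[0.3,0,0,-130,0,0,0],[0.3,0,0,-130,0,0,0]]' | sed -n 2,6p
python3 - <<'E'
from h import *
Y=YAW-180
plan([T(B(0,165,210),Y),T(B(0,165,133),Y)]);st()
p,d=cap("side");cv2.imwrite("pics/side5.png",cv2.resize(p[110:270,200:400,::-1],None,fx=3.5,fy=3.5))
E
```

```text
tcp_pos: [0.5406, -0.1665, 0.2568]
ee_rot: [[-1.0, 0.011, -0.001], [0.011, 1.0, -0.0], [0.001, -0.0, -1.0]]
wrist_force: [0.1, 0.2, 0.7]
gripper_width: 0.645
gripper_force: 0.0
tcp_pos: [0.5418, -0.1667, 0.3945]
ee_rot: [[-1.0, 0.01, 0.012], [0.01, 1.0, -0.003], [-0.012, -0.003, -1.0]]
wrist_force: [0.7, 0.3, 0.5]
gripper_width: 0.654
gripper_force: 0.0
[0.7, 165.2, 2.0] [-0.2, 0.7, 0.1] rows 4.0
--
[-0.0, -0.0, 77.0] [0.0, -0.0, 0.0] rows 1.8
--
20.43 [ 0.5418 -0.1667  0.3945] F [0.7 0.3 0.5] w 0.654 gf 0.0 j [ -1.  17.  -9.   0. -64. -90.]
```

View pics/side5.png

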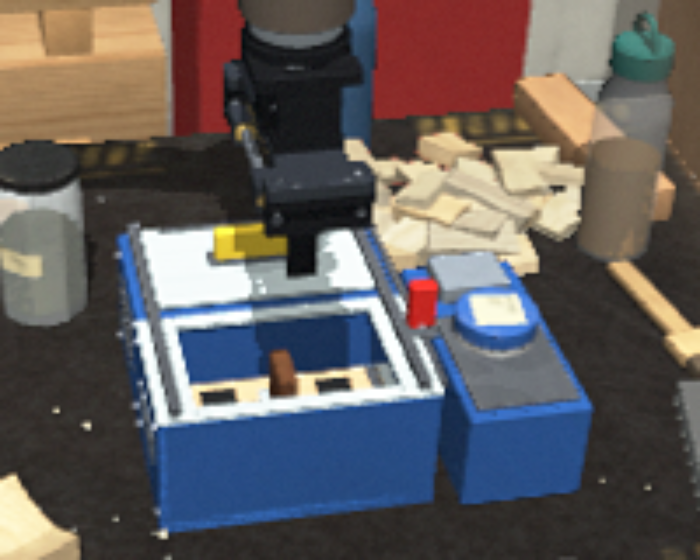

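```bash
python3 -m creep '[[-1,1,40,3,0,0,0],[-1,1,80,3,0,0,0],[-1,1,120,3,0,0,0],[-1,1,166,3,0,0,0],[-1,1,166,3,0,0,0],[-1,1,166,40,0,0,0],[-1,1,166,77,0,0,0],[-1,1,166,77,0,0,0]]' | sed -n 2,6p
python3 -m creep '[[-1,0,0,0,0,0,0],[-1,0,0,0,0,0,0],[-1,0,-10,0,0,0,0]]' | sed -n 2,6p
python3 - <<'E'
from h import *
Y=YAW-180
plan([T(B(0,15,131),Y)]);st()
E
```

```text
tcp_pos: [0.5408, -0.0002, 0.3058]
ee_rot: [[-1.0, 0.01, -0.007], [0.01, 1.0, -0.002], [0.007, -0.002, -1.0]]
wrist_force: [-0.0, 0.4, 0.7]
gripper_width: 0.128
gripper_force: 0.0
tcp_pos: [0.5416, -0.01, 0.3107]
ee_rot: [[-1.0, 0.01, -0.0], [0.01, 1.0, 0.0], [0.0, 0.0, -1.0]]
wrist_force: [-0.2, -1.0, 0.2]
gripper_width: 0.01
gripper_force: 0.0
[-0.9, -141.5, -2.3] [0.0, -0.0, 0.0] rows 3.4
--
21.4 [ 0.5416 -0.01    0.3107] F [-0.2 -1.   0.2] w 0.01 gf 0.0 j [  16.   19.  -19.   -0.  -52. -107.]
```

```bash
python3 -m creep '[[-1,-1,-8,-3,0,0,0],[-1,-1,-25,-3,0,0,0],[-1,-1,-43,-3,0,0,0],[-1,-1,-61,-3,0,0,0],[-1,-1,-79,-3,0,0,0],[-1,-1,-97,-3,0,0,0],[-1,-1,-115,-3,0,0,0],[-1,-1,-128,-3,0,0,0]]' | sed -n 2p\;4p
python3 -m creep '[[-1,0,-4,0,0,0,0],[-1,0,-8,0,0,0,0],[-1,0,-8,0,0,0,0]]' | sed -n 2p\;4p
python3 -m creep '[[-1,0,-2,0,0,0,0],[-1,0,-4,0,0,0,0],[-1,0,-4,0,0,0,0]]' | sed -n 2p\;4p
```

```text
tcp_pos: [0.5414, -0.1402, 0.3142]
wrist_force: [1.7, 2.6, 1.1]
tcp_pos: [0.5406, -0.1471, 0.3131]
wrist_force: [0.1, 0.3, -0.4]
tcp_pos: [0.5406, -0.1502, 0.3128]
wrist_force: [-0.4, 0.6, -0.1]
```

```bash
python3 -m creep '[[-1,0,-2,0,0,0,0],[-1,0,-2,0,0,0,0]]' | sed -n 2p\;4p
python3 -m creep '[[-1,0,-2,0,0,0,0],[-1,0,-2,0,0,0,0]]' | sed -n 2p\;4p
python3 -m creep '[[-1,0,-1.5,0,0,0,0],[-1,0,-1.5,0,0,0,0]]' | sed -n 2p\;4p
```

```text
tcp_pos: [0.5406, -0.1519, 0.3128]
wrist_force: [-0.8, 3.3, 0.6]
tcp_pos: [0.5406, -0.1526, 0.3128]
wrist_force: [-2.0, 11.9, 2.7]
tcp_pos: [0.5405, -0.153, 0.3128]
wrist_force: [-2.5, 17.9, 4.4]
```

```bash
python3 -m creep '[[-1,0,8,0,0,0,0],[-1,0,18,0,0,0,0],[-1,0,18,-40,0,0,0],[-1,0,18,-80,0,0,0],[-1,0,50,-100,0,0,0],[-1,0,90,-100,0,0,0],[-1,0,130,-100,0,0,0],[-1,0,170,-100,0,0,0]]' | sed -n 2p\;4p
python3 -m creep '[[-1,0,40,0,0,0,0],[-1,0,80,0,0,0,0],[-1,0,120,0,0,0,0],[-1,0,150,0,0,0,0],[-1,0,150,0,0,0,0],[-1,0,150,0,0,0,0]]' | sed -n 2p\;4p
python3 - <<'E'
from h import *
st()
for n in("top","side"):
    p,d=cap(n); 
    cv2.imwrite(f"pics/{n}6.png",cv2.resize(p[80:290,90:350,::-1] if n=="top" else p[110:270,200:400,::-1],None,fx=2.8,fy=2.8))
    W=world(n,d);hsv=cv2.cvtColor(p,cv2.COLOR_RGB2HSV);x,y,z=W[...,0],W[...,1],W[...,2]
    def g(m,t): q=W[m]; print(n,t,len(q),np.round(np.median(q,0),4))
    g((x>.42)&(x<.67)&(y>-.26)&(y<.06)&(z>.138)&(hsv[...,0]>20)&(hsv[...,0]<35)&(hsv[...,1]>120),"rib")
    g((x>.63)&(x<.68)&(y>-.26)&(y<0)&(z>.14)&((hsv[...,0]<8)|(hsv[...,0]>172))&(hsv[...,1]>150),"tab")
    g((abs(z-.119)<.006)&(x>.68)&(x<.78)&(y>-.2)&(y<-.08),"tin")
E
```

```text
tcp_pos: [0.5424, 0.0154, 0.4136]
wrist_force: [0.5, 0.3, 0.1]
tcp_pos: [0.5442, 0.1657, 0.4123]
wrist_force: [0.1, 0.4, 0.1]
24.23 [0.5442 0.1657 0.4123] F [0.1 0.4 0.1] w 0.008 gf 0.0 j [  33.   16.   -7.    0.  -67. -124.]
top rib 94 [ 0.5412 -0.1643  0.151 ]
top tab 37 [ 0.6529 -0.1449  0.1545]
top tin 364 [ 0.7215 -0.1411  0.1184]
side rib 150 [ 0.5384 -0.1722  0.1488]
side tab 53 [ 0.6524 -0.1513  0.1518]
side tin 295 [ 0.7184 -0.1478  0.1185]
```

View pics/top6.png

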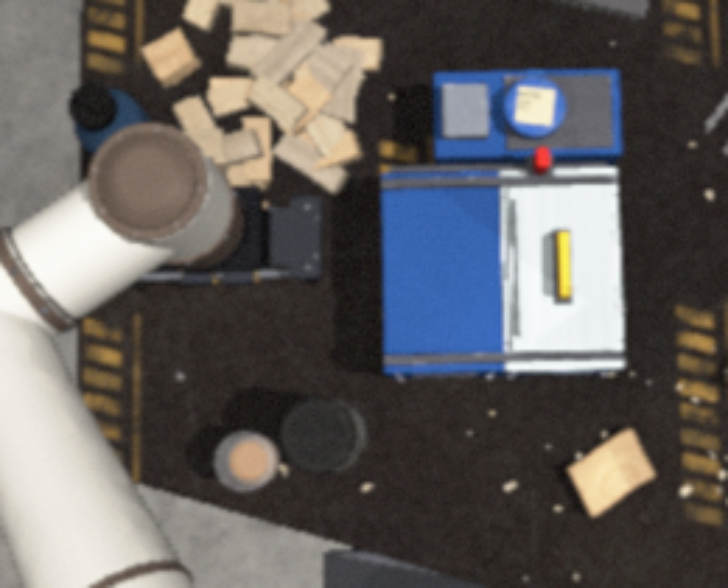

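The hatch rib is back where it started (crop pixel 563,265) and the red tab is at its shut position (543,158). The jar, glass, flask, bracket and tin show no movement.

```bash
python3 -c "
from station import r
print(r.finish_job())"
```

```text
the job is handed in; nothing more can be done
None
```

The carrier lies flat on the ledges in the pass box. I felt the gate shut against its stop (about 14 N) before opening the hatch, then shut the hatch again onto its stop. The gate stayed shut, nothing around the box shows as moved, and I handed the job in at about 24 s.

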